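Check a press spindle's thread with the pitch comb leaf

ROBOT

A 6-joint arm with a two-finger parallel gripper is mounted at the origin on the work surface. World frame = base frame: x ahead of the robot, y to its left, z up, the work surface at z = 0. Lengths are in m, angles in degrees, forces in N, time in s.
With the tool pointing down it reaches from about 0.35 to 0.875 m from the base axis. Payload 4.2 kg.
Tool frame: the origin (TCP) lies midway between the tips of the shut fingers; the grasp point (between the pads) lies 19 mm behind it; y points along the fingers, x is the direction in which the jaws open and shut, and the axes are right-handed (so a half turn about y gives the same grasp; the last joint's range is limited). The gripper opens to 87 mm and grips with 3 to 60 N. Pads are 19 mm wide; open, the fingers measure 117 mm over their backs; the gripper's body (75 mm by 190 mm) begins 51 mm behind the grasp point.
Start: joints at [81.222, 22.042, 0.453, 0, -68.411, -14.817], TCP at [0.25, 0.573, 0.223] pointing down, gripper open.
Joint ranges: [-179.83, 179.83], [-69.29, 118.12], [-61.27, 80.66], [-181.25, 117.63], [-171.15, -9.14], [-177.46, 177.46]. Speed limits (degrees/s): [159.86, 159.86, 180, 180, 180, 180].

INTERFACE

Orientations are given as a 3x3 rotation matrix whose columns are the frame's x, y, z axes.
In Python, from station import * gives the robot as it stands.
- The arm moves only by the tool jog_arm, never from a script. Its argument "series" is a list of rows, each a list of 3 entries, a list of its own where there are three numbers: the shift along the tool's x, y, z in m, then the turn, a rotation vector about the tool's x, y, z in degrees, then the finger opening in m, from 0 to 0.087. A call has 1 to 10 rows; each row shifts and turns the commanded pose from where the row before left it, along the tool's axes as they then stand; what a row does not reach is not made up. A row lasts 1/8 s, in which the tool goes at most 62.5 mm and 10.7 degrees, less where a joint would pass 70% of its speed; a pose out of reach is approached as far as the arm can. A call is refused whole if a number of a shift passes 0.0625 or a number of a turn 10.7, either way. A call with a gripper value outside its range is refused whole. The fingers move at their own pace and stop on an object; the grip force is fixed at half the most. Time passes only in rows, so rows that do not move let the fingers close. It gives the time, the measured TCP pose, the force and the opening at its end, in the units of the state.
- sense(): the state, without advancing time (a new reading comes with each control period).
- capture(name): name is "scene" or "top" or "wrist"; returns the picture (400x640x3 uint8, red, green, blue); there is no depth.
- camera_info(name): a dict with "fx", "fy", "cx", "cy" (pixels), "rvec" (rotation vector, rad) and "tvec" (3), from world to camera coordinates, as OpenCV has them. Camera axes: x right, y down, z forward; pixel columns grow to the right and rows downward; lengths in m; the calibration is good to about 2 mm. The wrist camera is an equidistant fisheye: a pixel r from the principal point sees the ray r / f radians off the axis. A picture is of the moment at which its call begins: read the wrist's pose just before it. camera_info takes no time and is no camera call; for the wrist camera it gives the pose at the moment of the call.
- finish_job(): hands the job in, once; it reports no verdict.
The state is a dict: "time_s": time; "joints": joint angles; "joint_velocities": joint speeds; "effort": joint torques, N m; "tcp_pos": TCP position; "ee_rot": TCP orientation; "wrist_force": force on the tool from outside, world axes, zero at the start; "moment": the same for the moment, N m; "gripper_width": opening from 0.0 (shut) to 1.0 (fully open).
Only numpy, scipy, OpenCV 4.12 (cv2) and the standard library are available. Lean on these libraries where they do the work, as an engineer would, in place of code of your own. Each camera call takes 0.05 s, during which the arm holds its last target. There are 200 camera calls.

TASK

Check the thread of the press spindle: take the comb leaf with the red grip out of its rack, stand it on top of the thread and, feeling for the grooves without forcing, seat all its teeth until it sits flat and fully home along its whole length; hold it there under light steady pressure for two seconds. Then put it back down fully home in the rack slot it came from, and leave the other leaves and things on the bench where they are.

Things in the scene. Friction and masses are not known exactly. Their poses are not given: they have to be found in the camera images.
- red_leaf: 12 mm pitch comb leaf: steel plate 64 mm long (x), 3 mm thick (y), 5 teeth down, red grip up. Origin: leaf centre at tooth-tip level. Teeth 6.5 mm tall at x = -24, -12, 0, 12, 24 mm, 4.2 mm wide at the tip, 5.3 mm at the base. Plate from z 6.5 to 26.5 mm. 80 g. Starts upright in any one of the rack's slots, its grip standing on the rack's top. Same turned half round.
- red_grip (a point): Centre of the red leaf's grip, 44.5 mm above the leaf's origin, same axes. The grip is a block 56 mm long (x), 16 mm thick (y: pinch it across this) and 36 mm tall (18 mm above and below this point).
- black_leaf: Bystander: leaf of the same outline with a black grip and 10 mm pitch teeth, in another slot. Does not fit this spindle. Leave it there.
- wood_leaf: Bystander: leaf of the same outline with a pale wooden grip and 8 mm pitch teeth, in the third slot. Does not fit this spindle. Leave it there.
- rack: Fixed wooden rack block, 100 mm (x) by 136 mm (y) by 40 mm tall, origin at the centre of its underside. Three slots along x, at y = -45, 0 and 45 mm, each 70 mm long, 7 mm wide, 32 mm deep, mouth bevelled to 10 mm. A leaf fully home has its origin 13.5 mm above the rack's origin, its grip standing on the rack's top.
- stand: Fixed green base plate 250 mm (x) by 90 mm (y) with two vee blocks; origin at the centre of its underside. A steel press spindle lies level along its x, axis 58 mm above the origin, strapped down by its plain journals. Blocks and straps cover x = 71 to 97 mm either side, nuts reach 86 mm above the origin. Dark hub, 48 mm diameter, at the +x end. The spindle does not turn under light forces.
- thread_mid (a point): Point on the spindle's axis, mid-thread; x along the spindle, z up. Thread (square form, 5 degree flanks): 44 mm diameter, 12 mm pitch, x = -54 to 54 mm. Crests 22 mm, groove bottoms 16 mm from the axis; groove 5.5 mm wide at the bottom, 6.5 mm at the top. A seated leaf's tips rest on the groove bottoms, with 0.5 mm play each way. Where grooves lie along x varies and is not measured.
- eared_cup: Bystander: oval lacquer cup, dark outside, red inside, 137 mm by 124 mm over its ears, 45 mm tall; origin at the centre of its underside. Do not disturb.
- pigment_jar: Bystander: white jar with red cap, 42 mm diameter, 46 mm tall; origin at the centre of its underside. Do not disturb.
- brush: Bystander: red-handled brush, 200 mm long, lying on the bench near the robot. Do not disturb.
Not all that is in view belongs to the job. There is more than one size of the red_leaf; the one meant has the size given above. Several things look just like the rack: the one meant starts nearest to the robot's base.

How it is judged (in metres and radians):
On the way:
1. the red leaf is seated on top of the thread: tooth tips within 1.3 mm of the groove bottoms, in line, upright and flat, all teeth on the thread, pressed with 1 to 15 N, for 1 s (z of red_leaf in the frame of thread_mid below 0.0173 m and x of red_leaf in the frame of thread_mid between -0.026 and 0.026 m and y of red_leaf in the frame of thread_mid between -0.004 and 0.004 m and angle between the x axis of red_leaf and the x axis of thread_mid, either way round below 0.06 rad and angle between red_leaf's own x axis and vertical between 1.53 and 1.61 rad and angle between red_leaf's own z axis and vertical below 0.1 rad and contact force between red_leaf and stand between 1 and 15 N), for 1 s.
At the end, for the whole second after the job is handed in: The red leaf is back in the slot it came from, within 6 mm of where it started, down to within 2 mm of fully home, upright and in line with the slot, released and at rest; the black and the wooden leaf still stand in their slots (distance of each of red_leaf, black_leaf, wood_leaf from where it was at the start of the episode below 0.006 m and z of red_leaf in the frame of rack below 0.0155 m and angle between red_leaf's own z axis and vertical below 0.08 rad and angle between the x axis of red_leaf and the x axis of rack, either way round below 0.1 rad and linear speed of red_leaf below 0.01 m/s and contact force between the fingers and red_leaf below 0.1 N); the robot touches nothing.
It fails at once if the red leaf is forced against the spindle or its stand with more than 25 N (contact force between red_leaf and stand above 25 N).
It fails at once if another leaf is pulled or knocked (moved more than 8 mm) (distance of any of black_leaf, wood_leaf from where it was at the start of the episode above 0.008 m).
It fails at once if the cup, the jar or the brush is pushed more than 15 mm (distance of any of eared_cup, pigment_jar, brush from where it was at the start of the episode above 0.015 m).
It also fails if it takes over 64 s, if anything falls off the work surface, if the arm or the gripper's body presses on something with over 40 N, if the wrist force passes 120 N, or if a joint passes its speed limit or range.

## Working session

There is one attempt and no reset: what is moved stays moved. The work goes in short steps, Python scripts to look and compute and a tool call to move; the robot and the scene stay as the last step left them, time stands still between calls to the robot, and variables do not carry over. Pictures are saved under pics/ and viewed, about 8 in all and at most 12, crops included, and the job is handed in when it is done.

Besides the shell and the picture viewer there is one more tool, called after ">>>" in YAML: its name, and indented under it one key for each argument. jog_arm: Moves the arm, as the interface text tells. Its arguments: {"type":"object","properties":{"series":{"type":"array","items":{"type":"array"}}},"required":["series"]}

```bash
ls; mkdir -p pics; python3 - <<'E'
from station import *
import cv2
print(sense())
for n in("scene","top","wrist"):
    print(n,camera_info(n)); cv2.imwrite(f"pics/{n}0.png",capture(n)[:,:,::-1])
a=cv2.imread("pics/scene0.png");b=cv2.imread("pics/top0.png")
E
```

```text
pics
{'time_s': 0.0, 'joints': array([ 8.12223580e+01,  2.20910108e+01,  3.79264896e-01, -3.07496143e-02,
       -6.84110985e+01, -1.48164892e+01]), 'joint_velocities': array([ 0.03316506,  0.05130518,  0.05113323, -0.01316717,  0.04859706,
        0.04290575]), 'effort': array([ 1.41386750e-03, -3.90666926e+01,  1.87402171e+01,  4.21988100e+00,
        1.10077046e-02, -1.85980939e-04]), 'tcp_pos': array([0.24989197, 0.5722024 , 0.2214489 ]), 'ee_rot': array([[-4.00435710e-01, -8.20360799e-04,  9.16324489e-01],
       [-9.16322215e-01, -2.04272465e-03, -4.00436544e-01],
       [ 2.20030106e-03, -9.99997577e-01,  6.62650683e-05]]), 'wrist_force': array([0.18961681, 0.25469228, 0.32071171]), 'moment': array([ 0.03658545, -0.00341851, -0.00704422]), 'gripper_width': 0.9978429976052102}
scene {'fx': 362.44537930444903, 'fy': 362.44537930444903, 'cx': 317.77399977607064, 'cy': 198.51671348808907, 'rvec': array([ 1.64531157,  1.88734589, -0.78498661]), 'tvec': array([ 0.0939431 , -0.32095187,  1.27056124])}
top {'fx': 382.3196713279278, 'fy': 382.3196713279278, 'cx': 315.1327943368153, 'cy': 192.4841507806859, 'rvec': array([ 2.18405425, -2.12128103,  0.15344823]), 'tvec': array([-0.00380807,  0.51374057,  1.10942283])}
wrist {'fx': 309.70691628693146, 'fy': 309.70691628693146, 'cx': 314.1481895148492, 'cy': 198.14964334246466, 'rvec': array([-1.63367596,  2.50049363,  0.31265908]), 'tvec': array([ 0.62326734, -0.03152444,  0.38910647])}
```

View pics/top0.png

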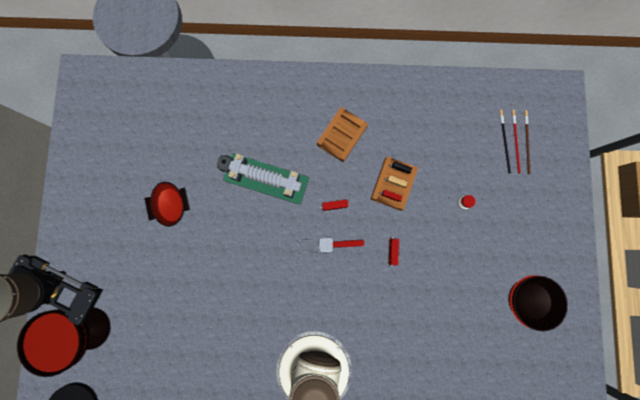

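View pics/scene0.png

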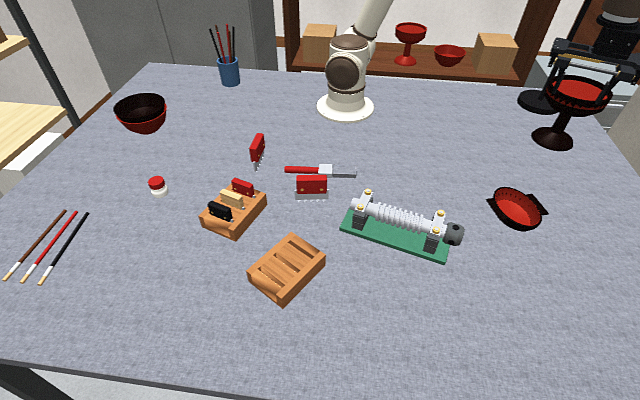

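The top view has the base at the bottom (315,370). The rack nearest the base is at (396,183), with red at (392,196), wood at (398,182) and black at (401,167). The stand is at (265,178), and two loose red leaves lie on the bench as decoys. The scene view agrees.

```bash
cat > h.py <<'E'
from station import *
import numpy as np, cv2
def cam(n):
    c=camera_info(n); R,_=cv2.Rodrigues(np.array(c["rvec"])); return c,R,np.array(c["tvec"])
def ray(n,p,C=None):
    c,R,t=C or cam(n); p=np.atleast_2d(np.array(p,float))
    d=np.c_[(p[:,0]-c["cx"])/c["fx"],(p[:,1]-c["cy"])/c["fy"]]
    if n=="wrist":
        r=np.linalg.norm(d,axis=1,keepdims=True)+1e-12; v=np.c_[d/r*np.sin(r),np.cos(r)]
    else: v=np.c_[d,np.ones(len(d))]
    return -R.T@t, v@R
def onz(n,p,z,C=None):
    o,d=ray(n,p,C); return (o+d*((z-o[2])/d[:,2])[:,None])
def proj(n,X,C=None):
    c,R,t=C or cam(n); v=np.atleast_2d(X)@R.T+t
    if n=="wrist":
        q=np.linalg.norm(v[:,:2],axis=1,keepdims=True); d=v[:,:2]/(q+1e-12)*np.arctan2(q[:,0],v[:,2])[:,None]
    else: d=v[:,:2]/v[:,2:]
    return d*[c["fx"],c["fy"]]+[c["cx"],c["cy"]]
def red(im): # rgb
    h=cv2.cvtColor(im,cv2.COLOR_RGB2HSV); return (((h[...,0]<8)|(h[...,0]>172))&(h[...,1]>150)&(h[...,2]>60)).astype(np.uint8)*255
def green(im):
    h=cv2.cvtColor(im,cv2.COLOR_RGB2HSV); return ((h[...,0]>60)&(h[...,0]<95)&(h[...,1]>90)).astype(np.uint8)*255
def blobs(m,amin):
    cs,_=cv2.findContours(m,cv2.RETR_EXTERNAL,cv2.CHAIN_APPROX_NONE); return [c[:,0].astype(np.float32) for c in cs if cv2.contourArea(c)>amin]
def rect(P): # world pts Nx3 -> centre, sizes, long-axis angle
    (c,s,a)=cv2.minAreaRect((P[:,:2]*1000).astype(np.float32)); 
    if s[0]<s[1]: a+=90; s=s[::-1]
    return np.round(c,1),np.round(s,1),round((a+90)%180-90,1)
def say():
    s=sense(); R=s["ee_rot"]; print("t %.2f tcp"%s["time_s"],np.round(s["tcp_pos"]*1000,2),"F",np.round(s["wrist_force"],2),"M",np.round(s["moment"],2),"w %.4f"%(s["gripper_width"]*.087)); print(np.round(R,4).tolist())
E
python3 - <<'E'
from h import *
im=cv2.imread("pics/top0.png")[:,:,::-1].copy()
for c in blobs(red(im),25):
    print("red",c.mean(0),rect(onz("top",c,.076)))
for c in blobs(green(im),100): print("green",c.mean(0),rect(onz("top",c,.012)))
h=cv2.cvtColor(im,cv2.COLOR_RGB2HSV); m=((h[...,0]>8)&(h[...,0]<22)&(h[...,1]>120)).astype(np.uint8)*255
m=cv2.morphologyEx(m,cv2.MORPH_CLOSE,np.ones((9,9)))
for c in blobs(m,600): print("wood",c.mean(0),rect(onz("top",c,.04)))
E
```

```text
red [ 50.925465 342.3292  ] (array([ 74.8, 719. ]), array([152.5, 148.7]), 50.5)
red [518.1129  296.73386] (array([ 229.8, -569.4]), array([138.9,  61.8]), -14.4)
red [348.23077 243.27692] (array([365.3, -86.2]), array([85.8, 15.7]), -84.6)
red [394.01587 251.28572] (array([ 346.5, -215.6]), array([71.3, 23.6]), -3.3)
red [334.56897 204.55173] (array([474.7, -46.1]), array([72.9, 21.6]), -80.2)
red [468.32352 200.82353] (array([ 497.8, -430.4]), array([35.2, 32. ]), -88.3)
red [391.54544 195.11363] (array([ 506.6, -210.5]), array([56.3, 19.3]), 70.8)
red [166.35185 203.92592] (array([464.4, 434.9]), array([119.5,  85.7]), 5.0)
red [516.5102 148.    ] (array([ 658.4, -577.7]), array([145.1,   5.8]), 2.8)
green [270.38766 186.93391] (array([555.5, 164.1]), array([247. ,  87.6]), 74.4)
green [267.5     166.70409] (array([591.7, 161.8]), array([141.4,  19.7]), 73.0)
wood [ 90.53846 332.1049 ] (array([ 98.9, 641.2]), array([118.2,  88.6]), -53.4)
wood [539.4386  302.82455] (array([ 210.8, -646.5]), array([140.7, 138. ]), 29.6)
wood [630.06384 189.40425] (array([ 553.2, -929.2]), array([170.7,  63.5]), -5.0)
wood [394.02798 183.22377] (array([ 549.1, -224.2]), array([139.4,  99.9]), -18.9)
wood [341.728 133.864] (array([695.9, -64.4]), array([141.2,  99. ]), -31.8)
wood [410.49893  34.54086] (array([1026.8, -277. ]), array([1452.9,   29.8]), 89.9)
wood [45.520203 23.015152] (array([1027.9,  876.4]), array([293. ,  29.9]), -90.0)
```

```bash
cat >> h.py <<'E'
from scipy.spatial.transform import Rotation as Ro
def plan(pos,xang,n):
    """rows (tool frame) from measured pose to TCP pos [m], tool pointing down, tool x at xang deg"""
    s=sense(); R=s["ee_rot"]; p=s["tcp_pos"]; a=np.radians(xang)
    T=np.c_[[np.cos(a),np.sin(a),0],[0,0,-1],[-np.sin(a),np.cos(a),0]]
    w=Ro.from_matrix(R.T@T).as_rotvec(); st=(np.array(pos)-p)/n
    for k in range(n):
        Rk=R@Ro.from_rotvec(w*k/n).as_matrix(); print([np.round(Rk.T@st,4).tolist(),np.round(np.degrees(w)/n,2).tolist()])
E
python3 - <<'E'
from h import *
s=sense(); c,R,t=cam("wrist"); o=-R.T@t; E=s["ee_rot"]
print("cam in tool",E.T@(o-s["tcp_pos"]),"axes(cols)",np.round(E.T@R.T,3))
plan([.52,-.215,.25],161.1,20)
E
```

```text
cam in tool [ 0.00076721 -0.16188571  0.06664767] axes(cols) [[ 1.    -0.001 -0.   ]
 [-0.    -0.248  0.969]
 [-0.001 -0.969 -0.248]]
[[0.0307, -0.0014, 0.0281], [-0.0, 4.26, 0.0]]
[[0.0285, -0.0014, 0.0303], [-0.0, 4.26, 0.0]]
[[0.0262, -0.0014, 0.0324], [-0.0, 4.26, 0.0]]
[[0.0237, -0.0014, 0.0342], [-0.0, 4.26, 0.0]]
[[0.0211, -0.0014, 0.0359], [-0.0, 4.26, 0.0]]
[[0.0183, -0.0014, 0.0374], [-0.0, 4.26, 0.0]]
[[0.0155, -0.0014, 0.0386], [-0.0, 4.26, 0.0]]
[[0.0126, -0.0014, 0.0397], [-0.0, 4.26, 0.0]]
[[0.0096, -0.0014, 0.0405], [-0.0, 4.26, 0.0]]
[[0.0066, -0.0014, 0.0411], [-0.0, 4.26, 0.0]]
[[0.0035, -0.0014, 0.0415], [-0.0, 4.26, 0.0]]
[[0.0004, -0.0014, 0.0416], [-0.0, 4.26, 0.0]]
[[-0.0027, -0.0014, 0.0415], [-0.0, 4.26, 0.0]]
[[-0.0058, -0.0014, 0.0412], [-0.0, 4.26, 0.0]]
[[-0.0088, -0.0014, 0.0407], [-0.0, 4.26, 0.0]]
[[-0.0118, -0.0014, 0.0399], [-0.0, 4.26, 0.0]]
[[-0.0148, -0.0014, 0.0389], [-0.0, 4.26, 0.0]]
[[-0.0176, -0.0014, 0.0377], [-0.0, 4.26, 0.0]]
[[-0.0204, -0.0014, 0.0363], [-0.0, 4.26, 0.0]]
[[-0.023, -0.0014, 0.0347], [-0.0, 4.26, 0.0]]
```

>>> jog_arm:
  series:
    - [[0.031,-0.0014,0.028],[0,4.26,0],0.032]
    - [[0.0285,-0.0014,0.03],[0,4.26,0],0.032]
    - [[0.026,-0.0014,0.0325],[0,4.26,0],0.032]
    - [[0.0235,-0.0014,0.034],[0,4.26,0],0.032]
    - [[0.021,-0.0014,0.036],[0,4.26,0],0.032]
    - [[0.018,-0.0014,0.0375],[0,4.26,0],0.032]
    - [[0.0155,-0.0014,0.0385],[0,4.26,0],0.032]
    - [[0.0125,-0.0014,0.04],[0,4.26,0],0.032]
    - [[0.0095,-0.0014,0.0405],[0,4.26,0],0.032]
    - [[0.0065,-0.0014,0.041],[0,4.26,0],0.032]

```text
time_s: 1.4
tcp_pos: [0.3857, 0.1782, 0.2365]
ee_rot: [[-0.916, -0.0, 0.402], [-0.402, 0.0, -0.916], [0.0, -1.0, -0.0]]
wrist_force: [1.3, 0.7, -0.3]
gripper_width: 0.371
```

>>> jog_arm:
  series:
    - [[0.0035,-0.0014,0.0415],[0,4.26,0],0.032]
    - [[0.0005,-0.0014,0.0415],[0,4.26,0],0.032]
    - [[-0.0025,-0.0014,0.0415],[0,4.26,0],0.032]
    - [[-0.006,-0.0014,0.041],[0,4.26,0],0.032]
    - [[-0.009,-0.0014,0.0405],[0,4.26,0],0.032]
    - [[-0.012,-0.0014,0.04],[0,4.26,0],0.032]
    - [[-0.015,-0.0014,0.039],[0,4.26,0],0.032]
    - [[-0.0175,-0.0014,0.0375],[0,4.26,0],0.032]
    - [[-0.0205,-0.0014,0.0365],[0,4.26,0],0.032]
    - [[-0.023,-0.0014,0.0345],[0,4.26,0],0.032]

```text
time_s: 2.65
tcp_pos: [0.5218, -0.2148, 0.2503]
ee_rot: [[-0.946, -0.001, -0.325], [0.325, 0.0, -0.946], [0.001, -1.0, -0.0]]
wrist_force: [0.7, 0.2, 0.4]
gripper_width: 0.367
```

>>> jog_arm:
  series:
    - [[0,0,0],[0,0,0],0.032]
    - [[0,0,0],[0,0,0],0.032]

```text
time_s: 2.9
tcp_pos: [0.5212, -0.2132, 0.25]
ee_rot: [[-0.947, -0.001, -0.322], [0.322, 0.001, -0.947], [0.001, -1.0, -0.0]]
wrist_force: [-0.6, -0.6, -0.2]
gripper_width: 0.372
```

```bash
python3 - <<'E'
from h import *
say(); C=cam("wrist"); im=capture("wrist"); cv2.imwrite("pics/w1.png",im[:,:,::-1])
for c in blobs(red(im),100): print("red",c.mean(0),rect(onz("wrist",c,.076,C)))
h=cv2.cvtColor(im,cv2.COLOR_RGB2HSV); m=((h[...,0]>8)&(h[...,0]<22)&(h[...,1]>120)).astype(np.uint8)*255
m=cv2.morphologyEx(m,cv2.MORPH_CLOSE,np.ones((25,25)))
for c in blobs(m,3000): print("wood",c.mean(0),rect(onz("wrist",c,.04,C)))
E
```

```text
t 2.90 tcp [ 521.24 -213.24  250.02] F [-0.65 -0.58 -0.15] M [ 0.11 -0.11 -0.04] w 0.0323
[[-0.9467, -0.0012, -0.3222], [0.3222, 0.0005, -0.9467], [0.0013, -1.0, -0.0001]]
red [437.2625 205.2875] (array([ 390.2, -139.5]), array([45.1, 14.1]), -85.1)
red [323.07693 177.78633] (array([ 509.1, -214.1]), array([56.3, 14.3]), 71.2)
red [453.22223 131.44444] (array([ 346.2, -219.4]), array([74.3, 23.3]), -2.1)
red [266.20636    4.095238] (array([ 506.1, -420.5]), array([31.7, 14. ]), -22.9)
wood [314.29816 255.46533] (array([ 502.4, -132.5]), array([488.5, 247.5]), -18.9)
```

View pics/w1.png

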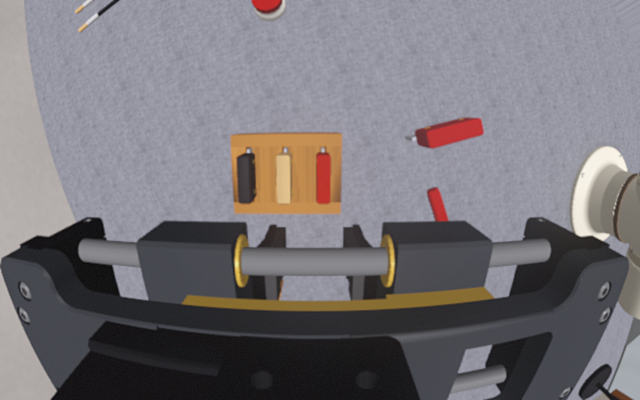

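The wrist view shows our rack with black, wood and red leaves left to right. The red grip is at (323,178), which maps to (509,-214), size 56 mm along 71.2°, consistent with the top view. I'll move above it.

```bash
python3 - <<'E'
from h import *
plan([.5091,-.2141,.105],161.2,5)
E
```

```text
[[0.0022, 0.0291, 0.001], [0.0, 0.01, 0.01]]
[[0.0022, 0.0291, 0.001], [0.0, 0.01, 0.01]]
[[0.0022, 0.0291, 0.001], [0.0, 0.01, 0.01]]
[[0.0022, 0.0291, 0.001], [0.0, 0.01, 0.01]]
[[0.0022, 0.0291, 0.001], [0.0, 0.01, 0.01]]
```

>>> jog_arm:
  series:
    - [[0.0022,0.029,0.001],[0,0,0],0.032]
    - [[0.0022,0.029,0.001],[0,0,0],0.032]
    - [[0.0022,0.029,0.001],[0,0,0],0.032]
    - [[0.0022,0.029,0.001],[0,0,0],0.032]
    - [[0.0022,0.029,0.001],[0,0,0],0.032]
    - [[0,0,0],[0,0,0],0.032]
    - [[0,0,0],[0,0,0],0.032]

```text
time_s: 3.82
tcp_pos: [0.5107, -0.2143, 0.107]
ee_rot: [[-0.947, 0.002, -0.321], [0.321, -0.001, -0.947], [-0.002, -1.0, 0.0]]
wrist_force: [0.0, -0.9, 1.0]
gripper_width: 0.367
```

```bash
python3 - <<'E'
from h import *
say(); C=cam("wrist"); im=capture("wrist"); cv2.imwrite("pics/w2.png",cv2.resize(im[100:320,180:460,::-1],None,fx=2,fy=2))
for c in blobs(red(im),300): print("red",c.mean(0),rect(onz("wrist",c,.076,C)))
s=sense()
print("tip px",proj("wrist",s["tcp_pos"]+np.array([[0,0,0]]),C))
E
```

```text
t 3.83 tcp [ 510.71 -214.31  106.98] F [ 0.03 -0.88  0.98] M [ 0.05 -0.13  0.03] w 0.0320
[[-0.9472, 0.0022, -0.3205], [0.3205, -0.0008, -0.9472], [-0.0024, -1.0, 0.0001]]
red [315.1143  213.91429] (array([ 506.7, -221.7]), array([47.4, 14.9]), 70.7)
red [516.2909  146.68637] (array([ 347.6, -220.8]), array([83. , 27.9]), -2.7)
tip px [[312.44792742 244.02703878]]
```

View pics/w2.png

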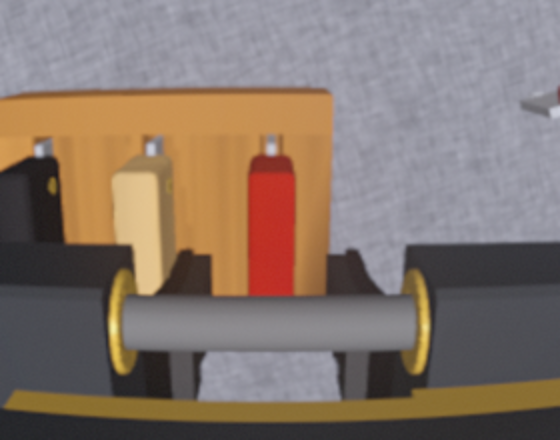

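```bash
python3 - <<'E'
from h import *
C=cam("wrist"); p=onz("wrist",[[316,185.5]],.076,C)[0]; print(p, p+.028*np.r_[np.cos(np.radians(71.2)),np.sin(np.radians(71.2)),0])
plan([.5098,-.2141,.0445],161.2,6)
E
```

```text
[ 0.50052978 -0.23946353  0.076     ] [ 0.50955322 -0.21295735  0.076     ]
[[0.0002, 0.0105, 0.0], [0.0, 0.01, -0.03]]
[[0.0002, 0.0105, 0.0], [0.0, 0.01, -0.03]]
[[0.0002, 0.0105, 0.0], [0.0, 0.01, -0.03]]
[[0.0002, 0.0105, 0.0], [0.0, 0.01, -0.03]]
[[0.0002, 0.0105, 0.0], [0.0, 0.01, -0.03]]
[[0.0002, 0.0105, 0.0], [0.0, 0.01, -0.03]]
```

The red grip is centred between the fingers (crop column 272 against 270), and both estimates of its centre agree to about 1 mm. Descending.

>>> jog_arm:
  series:
    - [[0.0003,0.0105,0],[0,0,0],0.032]
    - [[0.0003,0.0105,0],[0,0,0],0.032]
    - [[0.0003,0.0105,0],[0,0,0],0.032]
    - [[0.0003,0.0105,0],[0,0,0],0.032]
    - [[0,0.01,0],[0,0,0],0.032]
    - [[0,0.01,0],[0,0,0],0.032]
    - [[0,0,0],[0,0,0],0.032]
    - [[0,0,0],[0,0,0],0.032]

```text
time_s: 4.88
tcp_pos: [0.5089, -0.2144, 0.0437]
ee_rot: [[-0.947, 0.001, -0.322], [0.322, -0.0, -0.947], [-0.001, -1.0, 0.0]]
wrist_force: [0.1, -0.3, -0.3]
gripper_width: 0.365
```

```bash
python3 -c "from h import *; say()"
```

```text
t 4.88 tcp [ 508.86 -214.36   43.73] F [ 0.1  -0.26 -0.35] M [ 0.08 -0.08 -0.04] w 0.0318
[[-0.9467, 0.0005, -0.322], [0.322, -0.0002, -0.9467], [-0.0006, -1.0, 0.0]]
```

>>> jog_arm:
  series:
    - [[0,0,0],[0,0,0],0.02]
    - [[0,0,0],[0,0,0],0.016]
    - [[0,0,0],[0,0,0],0.0]
    - [[0,0,0],[0,0,0],0.0]
    - [[0,0,0],[0,0,0],0.0]

```text
time_s: 5.5
tcp_pos: [0.5089, -0.2143, 0.0439]
ee_rot: [[-0.947, 0.001, -0.322], [0.322, -0.0, -0.947], [-0.001, -1.0, -0.0]]
wrist_force: [-0.1, 0.2, 2.2]
gripper_width: 0.183
```

```bash
python3 -c "from h import *; say()"
```

```text
t 5.50 tcp [ 508.86 -214.33   43.87] F [-0.14  0.22  2.22] M [ 0.12 -0.13  0.01] w 0.0159
[[-0.9467, 0.0007, -0.322], [0.322, -0.0002, -0.9467], [-0.0007, -1.0, -0.0001]]
```

>>> jog_arm:
  series:
    - [[0,-0.004,0],[0,0,0],0.0]
    - [[0,-0.006,0],[0,0,0],0.0]
    - [[0,-0.01,0],[0,0,0],0.0]
    - [[0,-0.015,0],[0,0,0],0.0]
    - [[0,-0.02,0],[0,0,0],0.0]
    - [[0,-0.03,0],[0,0,0],0.0]
    - [[0,-0.03,0],[0,0,0],0.0]
    - [[0,0,0],[0,0,0],0.0]

```text
time_s: 6.5
tcp_pos: [0.5101, -0.2146, 0.1621]
ee_rot: [[-0.947, 0.007, -0.322], [0.322, -0.001, -0.947], [-0.007, -1.0, -0.001]]
wrist_force: [0.0, 0.1, -1.7]
gripper_width: 0.182
```

```bash
python3 - <<'E'
from h import *
say(); plan([.5757,.2363,.16],164.4,15)
im=capture("wrist"); C=cam("wrist")
for c in blobs(red(im),300): print("red",c.mean(0),c.min(0),c.max(0))
E
```

```text
t 6.50 tcp [ 510.13 -214.61  162.09] F [ 0.02  0.13 -1.74] M [ 0.1  -0.05  0.06] w 0.0158
[[-0.9468, 0.0067, -0.3218], [0.3218, -0.0012, -0.9468], [-0.0067, -1.0, -0.001]]
[[0.0055, 0.0001, -0.0299], [0.0, -0.21, -0.03]]
[[0.0054, 0.0001, -0.0299], [0.0, -0.21, -0.03]]
[[0.0053, 0.0001, -0.0299], [0.0, -0.21, -0.03]]
[[0.0052, 0.0001, -0.0299], [0.0, -0.21, -0.03]]
[[0.0051, 0.0001, -0.0299], [0.0, -0.21, -0.03]]
[[0.005, 0.0001, -0.03], [0.0, -0.21, -0.03]]
[[0.0049, 0.0001, -0.03], [0.0, -0.21, -0.03]]
[[0.0048, 0.0001, -0.03], [0.0, -0.21, -0.03]]
[[0.0047, 0.0001, -0.03], [0.0, -0.21, -0.03]]
[[0.0045, 0.0001, -0.03], [0.0, -0.21, -0.03]]
[[0.0044, 0.0001, -0.0301], [0.0, -0.21, -0.03]]
[[0.0043, 0.0001, -0.0301], [0.0, -0.21, -0.03]]
[[0.0042, 0.0001, -0.0301], [0.0, -0.21, -0.03]]
[[0.0041, 0.0001, -0.0301], [0.0, -0.21, -0.03]]
[[0.004, 0.0001, -0.0301], [0.0, -0.21, -0.03]]
red [314.42453 287.4151 ] [298. 276.] [331. 300.]
red [457.98648 224.5    ] [447. 209.] [467. 242.]
red [314.2313  225.31973] [297. 200.] [331. 247.]
red [483.17935 141.15761] [448. 124.] [521. 162.]
```

>>> jog_arm:
  series:
    - [[0.0055,0,-0.03],[0,-0.21,-0.03],0.0]
    - [[0.0055,0,-0.03],[0,-0.21,-0.03],0.0]
    - [[0.0055,0,-0.03],[0,-0.21,-0.03],0.0]
    - [[0.005,0,-0.03],[0,-0.21,-0.03],0.0]
    - [[0.005,0,-0.03],[0,-0.21,-0.03],0.0]
    - [[0.005,0,-0.03],[0,-0.21,-0.03],0.0]
    - [[0.005,0,-0.03],[0,-0.21,-0.03],0.0]
    - [[0.005,0,-0.03],[0,-0.21,-0.03],0.0]

```text
time_s: 7.55
tcp_pos: [0.5424, 0.0276, 0.1573]
ee_rot: [[-0.956, -0.007, -0.294], [0.294, 0.001, -0.956], [0.007, -1.0, 0.001]]
wrist_force: [-0.5, 0.2, -0.7]
gripper_width: 0.183
```

>>> jog_arm:
  series:
    - [[0.0045,0,-0.03],[0,-0.21,-0.03],0.0]
    - [[0.0045,0,-0.03],[0,-0.21,-0.03],0.0]
    - [[0.0045,0,-0.03],[0,-0.21,-0.03],0.0]
    - [[0.0045,0,-0.03],[0,-0.21,-0.03],0.0]
    - [[0.004,0,-0.03],[0,-0.21,-0.03],0.0]
    - [[0.004,0,-0.03],[0,-0.21,-0.03],0.0]
    - [[0.004,0,-0.03],[0,-0.21,0],0.0]
    - [[0,0,0],[0,0,0],0.0]
    - [[0,0,0],[0,0,0],0.0]

```text
time_s: 8.68
tcp_pos: [0.5734, 0.236, 0.1576]
ee_rot: [[-0.963, -0.01, -0.27], [0.27, 0.001, -0.963], [0.009, -1.0, 0.002]]
wrist_force: [0.3, -0.0, -1.3]
gripper_width: 0.18
```

```bash
python3 - <<'E'
from h import *
say(); im=capture("wrist"); cv2.imwrite("pics/w3.png",im[:,:,::-1]); cv2.imwrite("pics/w3c.png",cv2.resize(im[0:260,190:450,::-1],None,fx=2.3,fy=2.3,interpolation=cv2.INTER_CUBIC))
np.savez("w3.npz",im=im,**{k:v for k,v in camera_info("wrist").items()})
E
```

```text
t 8.68 tcp [573.41 235.98 157.58] F [ 0.29 -0.03 -1.29] M [ 0.07 -0.09 -0.03] w 0.0157
[[-0.9629, -0.0096, -0.2698], [0.2699, 0.0007, -0.9629], [0.0094, -1.0, 0.0019]]
```

View pics/w3c.png

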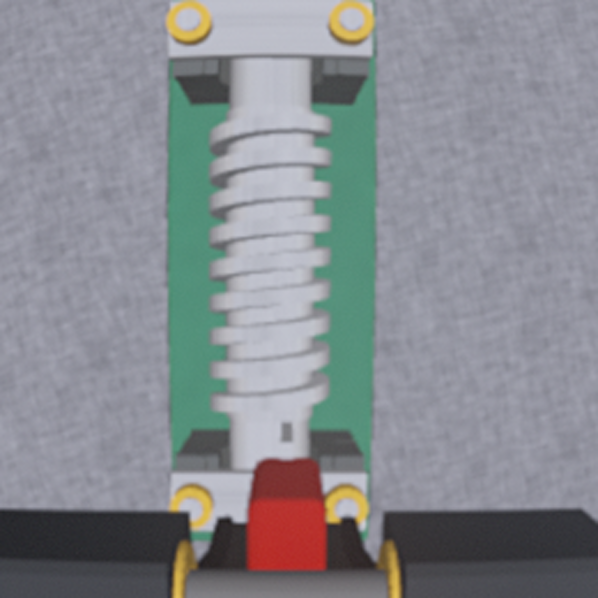

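The wrist view shows the whole thread between the straps. Four gold nuts lie at crop (190,20), (352,20), (190,505) and (345,505). I'll measure the axis from the nuts and thread silhouette, then the groove phase.

```bash
cat > m3.py <<'E'
from h import *
d=np.load("w3.npz"); im=d["im"]; c={k:d[k] for k in("fx","fy","cx","cy")}; C=(c,cv2.Rodrigues(d["rvec"])[0],d["tvec"])
h=cv2.cvtColor(im,cv2.COLOR_RGB2HSV)
gold=((h[...,0]>18)&(h[...,0]<32)&(h[...,1]>120)&(h[...,2]>100)).astype(np.uint8)*255; gold[:, :250]=0; gold[:,360:]=0
for b in blobs(gold,30):
    (x,y),r=cv2.minEnclosingCircle(b); w=onz("wrist",[[x,y]],.082,C)[0]; print("nut",np.round([x,y,r],1),np.round(w*1000,1))
g=green(im); g[:, :255]=0; g[:,360:]=0
L=[];Rr=[]
for row in range(48,185):
    xs=np.where(g[row]>0)[0]; l=xs[xs<310]; r=xs[xs>310]
    if len(l)>5 and len(r)>5: L.append((l.max()+1,row)); Rr.append((r.min(),row))
L=np.array(L);Rr=np.array(Rr)
# crest extremes: minima of L / maxima of R per 15-row window
def ext(A,s): return np.array([min((a for a in A if r<=a[1]<r+15),key=lambda a:s*a[0]) for r in range(52,176,15) if any(r<=a[1]<r+15 for a in A)])
l=onz("wrist",ext(L,1),.060,C)[:,:2]*1000; r=onz("wrist",ext(Rr,-1),.060,C)[:,:2]*1000
def fit(P): vx,vy,x,y=cv2.fitLine(P.astype(np.float32),cv2.DIST_HUBER,0,.01,.01).ravel(); return np.array([x,y]),np.degrees(np.arctan2(vy,vx))%180
print("L",fit(l),"R",fit(r)); a=np.radians(74.4); n=np.array([-np.sin(a),np.cos(a)])
print("lateral",n@fit(l)[0],n@fit(r)[0],"mid",(n@fit(l)[0]+n@fit(r)[0])/2, "crest dia",n@fit(l)[0]-n@fit(r)[0])
E
python3 m3.py
```

```text
nut [304.6 302.5  54.8] [605.  320.4  82. ]
nut [358.  276.5  10.5] [552.6 307.6  82. ]
nut [359.  248.5  13.5] [545.8 281.4  82. ]
nut [269.5 261.   26. ] [621.9 271.9  82. ]
nut [339.7 220.2   9.5] [555.4 252.4  82. ]
nut [273.5 219.5   8.9] [606.9 237.2  82. ]
nut [342.5   9.4   9.2] [508.3  89.9  82. ]
nut [271.8   9.5   9.1] [560.9  74.8  82. ]
L (array([579.512  , 157.71863], dtype=float32), np.float32(74.086174)) R (array([535.5401 , 169.75972], dtype=float32), np.float32(73.96427))
lateral -515.750623323924 -470.16042402374137 mid -492.95552367383266 crest dia -45.590199300182576
```

```bash
cat >> m3.py <<'E'
a=np.radians(74.0); u=np.array([np.cos(a),np.sin(a)]); n=np.array([-np.sin(a),np.cos(a)]); mid=np.array([.5577,.1636])
X=np.arange(-64,64,.2); Y=np.arange(-24,24.1,.2); gx,gy=np.meshgrid(X,Y)
P=np.c_[(mid+(gx.ravel()[:,None]*u+gy.ravel()[:,None]*n)/1000),np.full(gx.size,.080)]
q=proj("wrist",P,C).astype(np.float32); rec=cv2.remap(im,q[:,0].reshape(gx.shape),q[:,1].reshape(gx.shape),cv2.INTER_CUBIC)
for k in range(-60,61,12): rec[:12,int((k+64)/.2)]=(255,0,0)
rec[120,::10]=(255,0,0)
cv2.imwrite("pics/rec.png",rec[:,:,::-1])
o=-C[1].T@C[2]; print("cam rel mid: along",(o[:2]-mid)@u*1000,"lat",(o[:2]-mid)@n*1000,"z",o[2])
E
python3 m3.py|tail -1
```

```text
cam rel mid: along 5.9453721849810295 lat 3.5595801691708266 z 0.3199291668613703
```

View pics/rec.png

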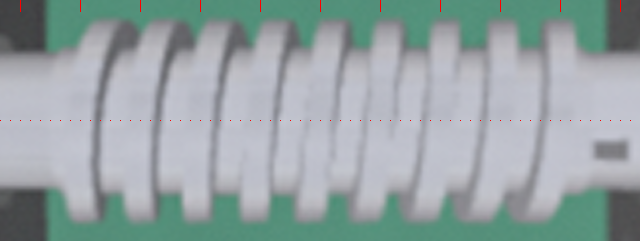

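The grooves come out at s ≈ 6.15+12k mm from thread mid (557.7, 163.6), axis 74.0°. The nut spacing of 169 mm against 168 and the edge fits agree. I'll aim for the groove at s = -5.85.

```bash
python3 - <<'E'
from h import *
plan([.55585,.1572,.122],164.0,8)
E
```

```text
[[-0.0006, 0.0045, 0.01], [-0.01, 0.04, 0.06]]
[[-0.0006, 0.0045, 0.01], [-0.01, 0.04, 0.06]]
[[-0.0006, 0.0045, 0.01], [-0.01, 0.04, 0.06]]
[[-0.0006, 0.0045, 0.01], [-0.01, 0.04, 0.06]]
[[-0.0006, 0.0045, 0.01], [-0.01, 0.04, 0.06]]
[[-0.0006, 0.0045, 0.01], [-0.01, 0.04, 0.06]]
[[-0.0006, 0.0045, 0.01], [-0.01, 0.04, 0.06]]
[[-0.0006, 0.0045, 0.01], [-0.01, 0.04, 0.06]]
```

>>> jog_arm:
  series:
    - [[-0.0006,0.0045,0.01],[0,0.04,0.06],0.0]
    - [[-0.0006,0.0045,0.01],[0,0.04,0.06],0.0]
    - [[-0.0006,0.0045,0.01],[0,0.04,0.06],0.0]
    - [[-0.0006,0.0045,0.01],[0,0.04,0.06],0.0]
    - [[-0.0006,0.0045,0.01],[0,0.04,0.06],0.0]
    - [[-0.0006,0.0045,0.01],[0,0.04,0.06],0.0]
    - [[-0.0006,0.0045,0.01],[0,0.04,0.06],0.0]
    - [[-0.0006,0.0045,0.01],[0,0.04,0.06],0.0]
    - [[0,0,0],[0,0,0],0.0]
    - [[0,0,0],[0,0,0],0.0]

```text
time_s: 9.98
tcp_pos: [0.5574, 0.1586, 0.123]
ee_rot: [[-0.961, 0.002, -0.275], [0.275, 0.0, -0.961], [-0.002, -1.0, -0.001]]
wrist_force: [0.8, -0.5, -0.9]
gripper_width: 0.177
```

```bash
cat >> h.py <<'E'
def where():
    s=sense(); say(); mid=np.array([.5577,.1636]); a=np.radians(74); u=np.array([np.cos(a),np.sin(a)]); n=np.array([-np.sin(a),np.cos(a)])
    d=s["tcp_pos"][:2]-mid; print("TCP s %.2f lat %.2f tips z %.2f"%(d@u*1e3,d@n*1e3,s["tcp_pos"][2]*1e3-30.4),"F along %.2f lat %.2f"%(s["wrist_force"][:2]@u,s["wrist_force"][:2]@n))
E
python3 - <<'E'
from h import *
where(); plan([.55585,.1572,.118],164.0,1)
E
```

```text
t 9.97 tcp [557.4  158.57 122.99] F [ 0.81 -0.52 -0.92] M [ 0.03 -0.04 -0.01] w 0.0154
[[-0.9615, 0.0017, -0.2749], [0.2749, 0.0001, -0.9615], [-0.0016, -1.0, -0.0006]]
TCP s -4.92 lat -1.09 tips z 92.59 F along -0.28 lat -0.92
[[0.0011, 0.005, 0.0017], [0.03, 0.04, -0.09]]
```

>>> jog_arm:
  series:
    - [[0.0011,0.003,0.0018],[0,0,-0.1],0.0]
    - [[0,0.003,0],[0,0,0],0.0]
    - [[0,0.003,0],[0,0,0],0.0]
    - [[0,0,0],[0,0,0],0.0]
    - [[0,0,0],[0,0,0],0.0]

```text
time_s: 10.6
tcp_pos: [0.5556, 0.1571, 0.1138]
ee_rot: [[-0.961, -0.001, -0.275], [0.275, 0.0, -0.961], [0.001, -1.0, -0.0]]
wrist_force: [0.6, 0.4, -1.8]
gripper_width: 0.18
```

```bash
python3 - <<'E'
from h import *
where()
im=capture("wrist"); cv2.imwrite("pics/w4.png",cv2.resize(im[80:280,200:430,::-1],None,fx=3,fy=3,interpolation=cv2.INTER_CUBIC))
im=capture("scene"); cv2.imwrite("pics/s4.png",cv2.resize(im[170:270,330:480,::-1],None,fx=5,fy=5,interpolation=cv2.INTER_CUBIC))
E
```

```text
t 10.60 tcp [555.59 157.06 113.81] F [ 0.58  0.43 -1.85] M [ 0.05 -0.1  -0.04] w 0.0157
[[-0.9615, -0.0005, -0.2749], [0.2749, 0.0004, -0.9615], [0.0006, -1.0, -0.0002]]
TCP s -6.87 lat 0.23 tips z 83.41 F along 0.57 lat -0.44
```

View pics/s4.png

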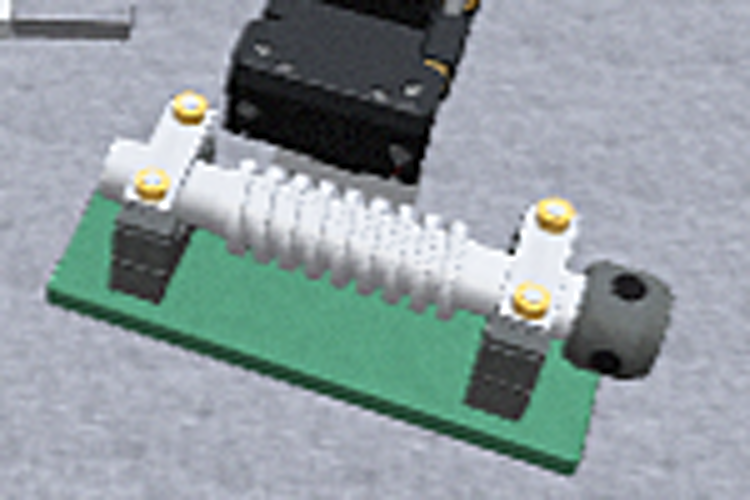

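The scene view shows the gripper over the thread, with the leaf hidden behind the crests, so I'll feel my way down.

>>> jog_arm:
  series:
    - [[0,0.001,0],[0,0,0],0.0]
    - [[0,0.001,0],[0,0,0],0.0]
    - [[0,0.001,0],[0,0,0],0.0]
    - [[0,0.0005,0],[0,0,0],0.0]
    - [[0,0,0],[0,0,0],0.0]

```text
time_s: 11.32
tcp_pos: [0.5555, 0.157, 0.1102]
ee_rot: [[-0.961, -0.001, -0.275], [0.275, 0.0, -0.961], [0.001, -1.0, -0.0]]
wrist_force: [0.4, 0.3, -0.8]
gripper_width: 0.181
```

```bash
python3 -c "from h import *; where()"
```

```text
t 11.32 tcp [555.48 156.99 110.24] F [ 0.43  0.32 -0.85] M [ 0.09 -0.1  -0.05] w 0.0158
[[-0.9614, -0.0007, -0.275], [0.275, 0.0003, -0.9614], [0.0007, -1.0, -0.0001]]
TCP s -6.97 lat 0.31 tips z 79.84 F along 0.43 lat -0.32
```

>>> jog_arm:
  series:
    - [[0,0.0005,0],[0,0,0],0.0]
    - [[0,0.0005,0],[0,0,0],0.0]
    - [[0,0.0005,0],[0,0,0],0.0]
    - [[0,0,0],[0,0,0],0.0]

```text
time_s: 11.82
tcp_pos: [0.5555, 0.157, 0.1088]
ee_rot: [[-0.961, -0.001, -0.275], [0.275, 0.0, -0.961], [0.001, -1.0, -0.0]]
wrist_force: [0.7, -0.0, -1.1]
gripper_width: 0.178
```

```bash
python3 -c "from h import *; where()"
```

```text
t 11.82 tcp [555.46 156.98 108.75] F [ 0.69 -0.01 -1.13] M [ 0.07 -0.13 -0.  ] w 0.0155
[[-0.9614, -0.0007, -0.2751], [0.2751, 0.0004, -0.9614], [0.0008, -1.0, -0.0001]]
TCP s -6.98 lat 0.33 tips z 78.35 F along 0.18 lat -0.66
```

>>> jog_arm:
  series:
    - [[0,0.0005,0],[0,0,0],0.0]
    - [[0,0.0005,0],[0,0,0],0.0]
    - [[0,0.0005,0],[0,0,0],0.0]
    - [[0,0,0],[0,0,0],0.0]

```text
time_s: 12.32
tcp_pos: [0.5554, 0.1569, 0.1072]
ee_rot: [[-0.961, -0.001, -0.275], [0.275, 0.0, -0.961], [0.001, -1.0, 0.0]]
wrist_force: [-0.3, -0.4, -0.0]
gripper_width: 0.185
```

```bash
python3 -c "from h import *; where()"
```

```text
t 12.32 tcp [555.42 156.88 107.22] F [-0.34 -0.44 -0.04] M [-0.11 -0.07  0.  ] w 0.0161
[[-0.9614, -0.0008, -0.2751], [0.2751, 0.0002, -0.9614], [0.0009, -1.0, 0.0001]]
TCP s -7.09 lat 0.34 tips z 76.82 F along -0.52 lat 0.20
```

>>> jog_arm:
  series:
    - [[0,0.0005,0],[0,0,0],0.0]
    - [[0,0.0005,0],[0,0,0],0.0]
    - [[0,0,0],[0,0,0],0.0]

```text
time_s: 12.7
tcp_pos: [0.5554, 0.1568, 0.1063]
ee_rot: [[-0.961, -0.001, -0.275], [0.275, 0.0, -0.961], [0.001, -1.0, 0.0]]
wrist_force: [-0.5, -1.1, -1.1]
gripper_width: 0.18
```

```bash
python3 -c "from h import *; where()"
```

```text
t 12.70 tcp [555.42 156.83 106.25] F [-0.54 -1.06 -1.15] M [-0.28 -0.02 -0.03] w 0.0157
[[-0.9614, -0.0009, -0.275], [0.275, 0.0001, -0.9614], [0.0008, -1.0, 0.0002]]
TCP s -7.14 lat 0.33 tips z 75.85 F along -1.17 lat 0.22
```

The flank is pushing the leaf toward -s, so I'll yield 0.5 mm that way and continue.

>>> jog_arm:
  series:
    - [[0,0,0.0005],[0,0,0],0.0]
    - [[0,0.0005,0],[0,0,0],0.0]
    - [[0,0.0005,0],[0,0,0],0.0]
    - [[0,0,0],[0,0,0],0.0]

```text
time_s: 13.2
tcp_pos: [0.5554, 0.1566, 0.1052]
ee_rot: [[-0.961, -0.001, -0.275], [0.275, 0.0, -0.961], [0.001, -1.0, -0.0]]
wrist_force: [0.1, -0.8, -0.8]
gripper_width: 0.179
```

```bash
python3 -c "from h import *; where()"
```

```text
t 13.20 tcp [555.37 156.6  105.21] F [ 0.06 -0.8  -0.82] M [0.09 0.01 0.01] w 0.0156
[[-0.9614, -0.0006, -0.275], [0.275, 0.0005, -0.9614], [0.0007, -1.0, -0.0003]]
TCP s -7.37 lat 0.31 tips z 74.81 F along -0.75 lat -0.28
```

>>> jog_arm:
  series:
    - [[0,0.0005,0.0001],[0,0,0],0.0]
    - [[0,0.0004,0.0001],[0,0,0],0.0]
    - [[0,0,0],[0,0,0],0.0]

```text
time_s: 13.58
tcp_pos: [0.5554, 0.1564, 0.1044]
ee_rot: [[-0.961, -0.0, -0.275], [0.275, 0.0, -0.961], [0.001, -1.0, -0.0]]
wrist_force: [0.7, -0.3, -0.9]
gripper_width: 0.181
```

```bash
python3 -c "from h import *; where()"
```

```text
t 13.57 tcp [555.36 156.37 104.41] F [ 0.68 -0.33 -0.88] M [ 0.07 -0.04  0.  ] w 0.0158
[[-0.9614, -0.0005, -0.275], [0.275, 0.0004, -0.9614], [0.0006, -1.0, -0.0003]]
TCP s -7.59 lat 0.26 tips z 74.01 F along -0.13 lat -0.74
```

>>> jog_arm:
  series:
    - [[0,0.0003,0],[0,0,0],0.0]
    - [[0,0.0003,0],[0,0,0],0.0]
    - [[0,0,0],[0,0,0],0.0]

```text
time_s: 13.95
tcp_pos: [0.5554, 0.1563, 0.1043]
ee_rot: [[-0.961, -0.0, -0.275], [0.275, 0.0, -0.961], [0.0, -1.0, -0.0]]
wrist_force: [-1.6, -0.1, 2.3]
gripper_width: 0.182
```

```bash
python3 -c "from h import *; where()"
```

```text
t 13.95 tcp [555.4  156.35 104.31] F [-1.56 -0.13  2.35] M [0.05 0.49 0.01] w 0.0158
[[-0.9615, -0.0002, -0.2749], [0.2749, 0.0005, -0.9615], [0.0003, -1.0, -0.0004]]
TCP s -7.61 lat 0.22 tips z 73.91 F along -0.55 lat 1.47
```

Bottomed at tip height 73.9 mm (nominal 74), with Fz risen about 3.2 N. I'll add a little pressure and hold.

>>> jog_arm:
  series:
    - [[0,0.0003,0],[0,0,0],0.0]
    - [[0,0,0],[0,0,0],0.0]
    - [[0,0,0],[0,0,0],0.0]
    - [[0,0,0],[0,0,0],0.0]

```text
time_s: 14.45
tcp_pos: [0.5554, 0.1564, 0.1043]
ee_rot: [[-0.962, -0.0, -0.275], [0.275, 0.0, -0.962], [0.0, -1.0, -0.0]]
wrist_force: [-2.5, 0.2, 5.4]
gripper_width: 0.183
```

```bash
python3 - <<'E'
from h import *
where()
im=capture("wrist"); cv2.imwrite("pics/w5.png",cv2.resize(im[80:280,200:430,::-1],None,fx=3,fy=3,interpolation=cv2.INTER_CUBIC))
E
```

```text
t 14.45 tcp [555.42 156.37 104.29] F [-2.54  0.23  5.44] M [0.12 0.71 0.02] w 0.0159
[[-0.9615, -0.0, -0.2748], [0.2748, 0.0005, -0.9615], [0.0002, -1.0, -0.0005]]
TCP s -7.58 lat 0.19 tips z 73.89 F along -0.48 lat 2.51
```

View pics/w5.png

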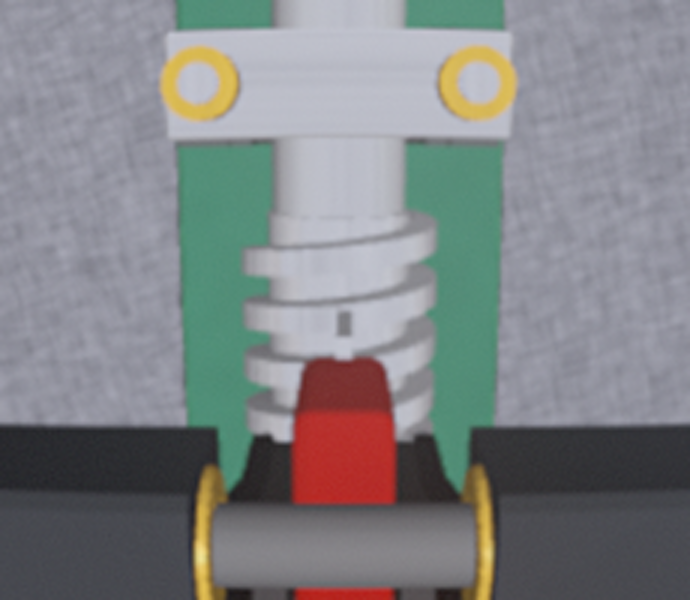

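The leaf end (345,322) lies within about 1 mm of the spindle centreline (about 342), and the tips are at 73.9 mm with a press of about 6 N. Now hold for 2.5 s.

>>> jog_arm:
  series:
    - [[0,0,0],[0,0,0],0.0]
    - [[0,0,0],[0,0,0],0.0]
    - [[0,0,0],[0,0,0],0.0]
    - [[0,0,0],[0,0,0],0.0]
    - [[0,0,0],[0,0,0],0.0]
    - [[0,0,0],[0,0,0],0.0]
    - [[0,0,0],[0,0,0],0.0]
    - [[0,0,0],[0,0,0],0.0]
    - [[0,0,0],[0,0,0],0.0]
    - [[0,0,0],[0,0,0],0.0]

```text
time_s: 15.75
tcp_pos: [0.5554, 0.1563, 0.1042]
ee_rot: [[-0.962, -0.0, -0.275], [0.275, 0.0, -0.962], [0.0, -1.0, -0.0]]
wrist_force: [-1.6, -0.4, 5.5]
gripper_width: 0.182
```

>>> jog_arm:
  series:
    - [[0,0,0],[0,0,0],0.0]
    - [[0,0,0],[0,0,0],0.0]
    - [[0,0,0],[0,0,0],0.0]
    - [[0,0,0],[0,0,0],0.0]
    - [[0,0,0],[0,0,0],0.0]
    - [[0,0,0],[0,0,0],0.0]
    - [[0,0,0],[0,0,0],0.0]
    - [[0,0,0],[0,0,0],0.0]
    - [[0,0,0],[0,0,0],0.0]
    - [[0,0,0],[0,0,0],0.0]

```text
time_s: 17.0
tcp_pos: [0.5554, 0.1564, 0.1043]
ee_rot: [[-0.962, -0.0, -0.275], [0.275, 0.0, -0.962], [0.0, -1.0, -0.0]]
wrist_force: [-1.9, -0.7, 5.4]
gripper_width: 0.18
```

```bash
python3 -c "from h import *; where()"
```

```text
t 17.00 tcp [555.4  156.38 104.26] F [-1.88 -0.7   5.42] M [0.1  0.69 0.04] w 0.0156
[[-0.9615, -0.0001, -0.2748], [0.2748, 0.0005, -0.9615], [0.0002, -1.0, -0.0004]]
TCP s -7.57 lat 0.22 tips z 73.86 F along -1.19 lat 1.61
```

Held 2.5 s at a steady 5.4 N reading. Now I'll lift straight up.

>>> jog_arm:
  series:
    - [[0,-0.001,0],[0,0,0],0.0]
    - [[0,-0.002,0],[0,0,0],0.0]
    - [[0,-0.004,0],[0,0,0],0.0]
    - [[0,-0.006,0],[0,0,0],0.0]
    - [[0,-0.012,0],[0,0,0],0.0]
    - [[0,-0.015,0],[0,0,0],0.0]
    - [[0,-0.015,0],[0,0,0],0.0]
    - [[0,0,0],[0,0,0],0.0]
    - [[0,0,0],[0,0,0],0.0]

```text
time_s: 18.12
tcp_pos: [0.555, 0.1562, 0.1583]
ee_rot: [[-0.961, -0.001, -0.275], [0.275, 0.0, -0.961], [0.001, -1.0, -0.0]]
wrist_force: [-0.7, 0.3, -0.8]
gripper_width: 0.176
```

```bash
python3 - <<'E'
from h import *
where(); plan([.5089,-.2143,.165],161.2,14)
im=capture("wrist")
for c in blobs(red(im),300): print("red",c.mean(0),c.min(0),c.max(0))
E
```

```text
t 18.12 tcp [555.   156.21 158.33] F [-0.69  0.3  -0.85] M [ 0.03 -0.04 -0.02] w 0.0153
[[-0.9614, -0.0011, -0.2752], [0.2752, 0.0005, -0.9614], [0.0012, -1.0, -0.0002]]
TCP s -7.85 lat 0.56 tips z 127.93 F along 0.10 lat 0.75
[[-0.0041, -0.0005, 0.0263], [0.0, 0.2, 0.0]]
[[-0.0042, -0.0005, 0.0263], [0.0, 0.2, 0.0]]
[[-0.0043, -0.0005, 0.0263], [0.0, 0.2, 0.0]]
[[-0.0044, -0.0005, 0.0263], [0.0, 0.2, 0.0]]
[[-0.0045, -0.0005, 0.0263], [0.0, 0.2, 0.0]]
[[-0.0046, -0.0005, 0.0263], [0.0, 0.2, 0.0]]
[[-0.0047, -0.0005, 0.0263], [0.0, 0.2, 0.0]]
[[-0.0048, -0.0005, 0.0262], [0.0, 0.2, 0.0]]
[[-0.0049, -0.0005, 0.0262], [0.0, 0.2, 0.0]]
[[-0.005, -0.0005, 0.0262], [0.0, 0.2, 0.0]]
[[-0.005, -0.0005, 0.0262], [0.0, 0.2, 0.0]]
[[-0.0051, -0.0005, 0.0262], [0.0, 0.2, 0.0]]
[[-0.0052, -0.0005, 0.0262], [0.0, 0.2, 0.0]]
[[-0.0053, -0.0005, 0.0261], [0.0, 0.2, 0.0]]
red [455.91263 363.40778] [437. 351.] [476. 376.]
red [314.52777 287.72223] [298. 276.] [331. 300.]
red [314.21527 225.92361] [297. 201.] [331. 247.]
```

The leaf's place in the grip is unchanged in the wrist view. Heading back over the slot.

>>> jog_arm:
  series:
    - [[-0.0042,-0.0005,0.0263],[0,0.2,0],0.0]
    - [[-0.0042,-0.0005,0.0263],[0,0.2,0],0.0]
    - [[-0.0043,-0.0005,0.0263],[0,0.2,0],0.0]
    - [[-0.0044,-0.0005,0.0263],[0,0.2,0],0.0]
    - [[-0.0045,-0.0005,0.0263],[0,0.2,0],0.0]
    - [[-0.0046,-0.0005,0.0263],[0,0.2,0],0.0]
    - [[-0.0047,-0.0005,0.0263],[0,0.2,0],0.0]
    - [[-0.0048,-0.0005,0.0262],[0,0.2,0],0.0]

```text
time_s: 19.18
tcp_pos: [0.5286, -0.0563, 0.1618]
ee_rot: [[-0.953, -0.002, -0.302], [0.302, 0.0, -0.953], [0.002, -1.0, 0.0]]
wrist_force: [1.0, 0.1, -0.1]
gripper_width: 0.18
```

>>> jog_arm:
  series:
    - [[-0.0049,-0.0005,0.0262],[0,0.2,0],0.0]
    - [[-0.005,-0.0005,0.0262],[0,0.2,0],0.0]
    - [[-0.005,-0.0005,0.0262],[0,0.2,0],0.0]
    - [[-0.0051,-0.0005,0.0262],[0,0.2,0],0.0]
    - [[-0.0052,-0.0005,0.0262],[0,0.2,0],0.0]
    - [[-0.0053,-0.0005,0.0261],[0,0.2,0],0.0]
    - [[0,0,0],[0,0,0],0.0]
    - [[0,0,0],[0,0,0],0.0]

```text
time_s: 20.18
tcp_pos: [0.5092, -0.2139, 0.1648]
ee_rot: [[-0.947, -0.002, -0.322], [0.322, 0.001, -0.947], [0.002, -1.0, -0.0]]
wrist_force: [-0.8, 0.1, -2.0]
gripper_width: 0.179
```

```bash
python3 - <<'E'
from h import *
say(); plan([.5089,-.2143,.085],161.2,6)
E
```

```text
t 20.18 tcp [ 509.22 -213.89  164.85] F [-0.75  0.1  -2.  ] M [ 0.11 -0.04  0.04] w 0.0156
[[-0.9468, -0.0017, -0.3218], [0.3218, 0.0007, -0.9468], [0.0018, -1.0, -0.0002]]
[[0.0, 0.0133, 0.0001], [0.0, 0.0, 0.02]]
[[0.0, 0.0133, 0.0001], [0.0, 0.0, 0.02]]
[[0.0, 0.0133, 0.0001], [0.0, 0.0, 0.02]]
[[0.0, 0.0133, 0.0001], [0.0, 0.0, 0.02]]
[[0.0, 0.0133, 0.0001], [0.0, 0.0, 0.02]]
[[0.0, 0.0133, 0.0001], [0.0, 0.0, 0.02]]
```

>>> jog_arm:
  series:
    - [[0,0.0133,0.0001],[0,0,0.02],0.0]
    - [[0,0.0133,0.0001],[0,0,0.02],0.0]
    - [[0,0.0133,0.0001],[0,0,0.02],0.0]
    - [[0,0.0133,0.0001],[0,0,0.02],0.0]
    - [[0,0.0133,0],[0,0,0.02],0.0]
    - [[0,0.0133,0],[0,0,0],0.0]
    - [[0,0,0],[0,0,0],0.0]
    - [[0,0,0],[0,0,0],0.0]

```text
time_s: 21.18
tcp_pos: [0.5098, -0.2147, 0.0859]
ee_rot: [[-0.947, 0.002, -0.321], [0.321, -0.001, -0.947], [-0.002, -1.0, -0.0]]
wrist_force: [0.9, 0.5, -1.1]
gripper_width: 0.181
```

```bash
python3 - <<'E'
from h import *
say(); plan([.50886,-.21433,.0635],161.2,4)
E
```

```text
t 21.18 tcp [ 509.81 -214.75   85.87] F [ 0.9   0.48 -1.07] M [ 0.05 -0.05 -0.02] w 0.0157
[[-0.9469, 0.0018, -0.3215], [0.3215, -0.0005, -0.9469], [-0.0018, -1.0, -0.0001]]
[[0.0003, 0.0056, -0.0], [0.0, 0.01, -0.03]]
[[0.0003, 0.0056, -0.0], [0.0, 0.01, -0.03]]
[[0.0003, 0.0056, -0.0], [0.0, 0.01, -0.03]]
[[0.0003, 0.0056, -0.0], [0.0, 0.01, -0.03]]
```

>>> jog_arm:
  series:
    - [[0.0003,0.0045,0],[0,0,-0.03],0.0]
    - [[0.0003,0.0045,0],[0,0,-0.03],0.0]
    - [[0.0003,0.0045,0],[0,0,-0.03],0.0]
    - [[0,0.003,0],[0,0,0],0.0]
    - [[0,0.003,0],[0,0,0],0.0]
    - [[0,0,0],[0,0,0],0.0]

```text
time_s: 21.92
tcp_pos: [0.5084, -0.2143, 0.0658]
ee_rot: [[-0.947, -0.001, -0.322], [0.322, 0.0, -0.947], [0.001, -1.0, -0.0]]
wrist_force: [-0.3, -0.0, -0.4]
gripper_width: 0.183
```

```bash
python3 - <<'E'
from h import *
say(); plan([.50886,-.21433,.0445],161.2,5)
E
```

```text
t 21.93 tcp [ 508.38 -214.29   65.77] F [-0.33 -0.   -0.38] M [ 0.11 -0.06 -0.01] w 0.0159
[[-0.9468, -0.0011, -0.3217], [0.3217, 0.0004, -0.9468], [0.0011, -1.0, -0.0]]
[[-0.0001, 0.0043, -0.0], [0.0, 0.01, 0.01]]
[[-0.0001, 0.0043, -0.0], [0.0, 0.01, 0.01]]
[[-0.0001, 0.0043, -0.0], [0.0, 0.01, 0.01]]
[[-0.0001, 0.0043, -0.0], [0.0, 0.01, 0.01]]
[[-0.0001, 0.0043, -0.0], [0.0, 0.01, 0.01]]
```

Tips are about 4.6 mm into the slot mouth with no force. Continuing.

>>> jog_arm:
  series:
    - [[-0.0001,0.004,0],[0,0,0.01],0.0]
    - [[-0.0001,0.004,0],[0,0,0.01],0.0]
    - [[-0.0001,0.004,0],[0,0,0.01],0.0]
    - [[-0.0001,0.004,0],[0,0,0.01],0.0]
    - [[0,0.003,0],[0,0,0],0.0]
    - [[0,0.001,0],[0,0,0],0.0]
    - [[0,0,0],[0,0,0],0.0]

```text
time_s: 22.8
tcp_pos: [0.509, -0.2144, 0.0461]
ee_rot: [[-0.947, 0.0, -0.322], [0.322, 0.0, -0.947], [-0.0, -1.0, -0.0]]
wrist_force: [-0.3, 0.0, -1.1]
gripper_width: 0.182
```

```bash
python3 -c "from h import *; say()"
```

```text
t 22.80 tcp [ 508.97 -214.44   46.07] F [-0.34  0.01 -1.11] M [ 0.14 -0.07  0.06] w 0.0158
[[-0.9469, 0.0002, -0.3216], [0.3216, 0.0001, -0.9469], [-0.0002, -1.0, -0.0001]]
```

>>> jog_arm:
  series:
    - [[0,0.0007,0],[0,0,0],0.0]
    - [[0,0.0007,0],[0,0,0],0.0]
    - [[0,0.0006,0],[0,0,0],0.0]
    - [[0,0,0],[0,0,0],0.0]
    - [[0,0,0],[0,0,0],0.0]

```text
time_s: 23.42
tcp_pos: [0.5089, -0.2145, 0.0441]
ee_rot: [[-0.947, 0.0, -0.322], [0.322, 0.0, -0.947], [-0.0, -1.0, -0.0]]
wrist_force: [0.6, 1.3, -0.7]
gripper_width: 0.183
```

```bash
python3 -c "from h import *; say()"
```

```text
t 23.43 tcp [ 508.93 -214.45   44.06] F [ 0.63  1.3  -0.75] M [ 0.1  -0.06 -0.02] w 0.0159
[[-0.9469, 0.0002, -0.3216], [0.3216, 0.0001, -0.9469], [-0.0001, -1.0, -0.0001]]
```

>>> jog_arm:
  series:
    - [[0,0.0003,0],[0,0,0],0.0]
    - [[0,0,0],[0,0,0],0.0]
    - [[0,0,0],[0,0,0],0.018]
    - [[0,0,0],[0,0,0],0.022]
    - [[0,0,0],[0,0,0],0.03]
    - [[0,0,0],[0,0,0],0.03]
    - [[0,0,0],[0,0,0],0.03]

```text
time_s: 24.3
tcp_pos: [0.5089, -0.2144, 0.0438]
ee_rot: [[-0.947, 0.0, -0.322], [0.322, 0.0, -0.947], [-0.0, -1.0, -0.0]]
wrist_force: [-0.2, 0.4, -0.2]
gripper_width: 0.343
```

>>> jog_arm:
  series:
    - [[0,-0.005,0],[0,0,0],0.03]
    - [[0,-0.01,0],[0,0,0],0.03]
    - [[0,-0.02,0],[0,0,0],0.03]
    - [[0,-0.03,0],[0,0,0],0.03]
    - [[0,-0.04,0],[0,0,0],0.03]
    - [[0,-0.05,0],[0,0,0],0.03]
    - [[0,-0.05,0],[0,0,0],0.03]
    - [[0,0,0],[0,0,0],0.03]
    - [[0,0,0],[0,0,0],0.03]

```text
time_s: 25.42
tcp_pos: [0.5084, -0.2142, 0.249]
ee_rot: [[-0.947, 0.001, -0.322], [0.322, 0.001, -0.947], [-0.0, -1.0, -0.001]]
wrist_force: [-0.3, -0.4, -0.4]
gripper_width: 0.346
```

```bash
python3 - <<'E'
from h import *
say(); C=cam("wrist"); im=capture("wrist"); cv2.imwrite("pics/w6.png",cv2.resize(im[80:280,180:460,::-1],None,fx=2.5,fy=2.5))
for c in blobs(red(im),100): print("red",c.mean(0),rect(onz("wrist",c,.076,C)))
a=cv2.imread("pics/scene0.png").astype(int); im=capture("scene")[:,:,::-1]; cv2.imwrite("pics/s6.png",im)
cv2.imwrite("pics/cmp.png",cv2.resize(np.hstack([a[150:260,180:290].astype(np.uint8),im[150:260,180:290]]),None,fx=3.5,fy=3.5))
t0=cv2.imread("pics/top0.png"); t1=capture("top")[:,:,::-1]
for c in blobs(red(t1[:,:,::-1].copy()),25): print("top red",c.mean(0),rect(onz("top",c,.076)))
E
```

```text
t 25.43 tcp [ 508.39 -214.2   248.96] F [-0.27 -0.41 -0.41] M [ 0.09 -0.04  0.  ] w 0.0301
[[-0.9468, 0.0005, -0.3219], [0.3219, 0.0007, -0.9468], [-0.0003, -1.0, -0.0009]]
red [429.6111  207.20833] (array([ 388.3, -142.3]), array([40. , 13.9]), -85.1)
red [314.      182.01666] (array([ 507.8, -214.3]), array([56.4, 13.5]), 71.2)
red [444.5986 135.3662] (array([ 346.2, -219.4]), array([74.4, 23.3]), -1.8)
red [256.93054     5.6805553] (array([ 504.3, -422.9]), array([33.7, 18.9]), -23.7)
top red [ 50.81875 342.45624] (array([ 74.7, 719. ]), array([152. , 149.2]), 48.6)
top red [517.6803  297.87704] (array([ 226.7, -568.5]), array([138.7,  60. ]), -10.9)
top red [394.03125 251.42188] (array([ 346.4, -215.7]), array([71.7, 23.4]), -3.7)
top red [468.32352 200.85294] (array([ 497.8, -430.4]), array([35.2, 32. ]), -88.3)
top red [388.63635 194.51515] (array([ 508.8, -201.3]), array([41. , 19.1]), 69.6)
top red [165.6293 204.7069] (array([464.1, 434.9]), array([118.8,  85.7]), 5.0)
top red [516.5102 148.    ] (array([ 658.4, -577.7]), array([145.1,   5.8]), 2.8)
```

View pics/cmp.png

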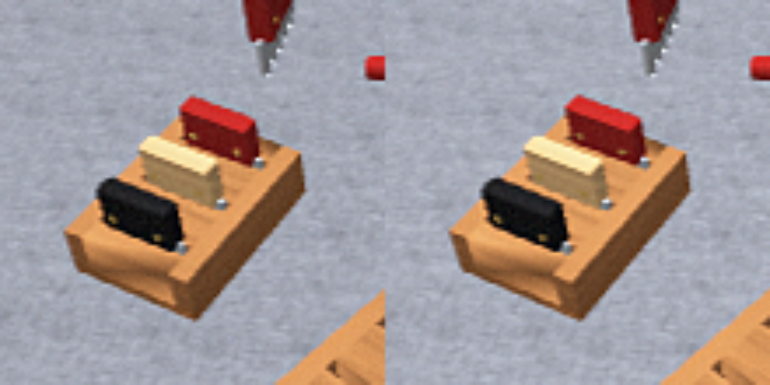

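The before and after crops match: red is fully down in its slot, and black and wood haven't moved. The gripper is clear at 0.25 m. Handing in.

```bash
python3 -c "from station import *; print(finish_job())"
```

```text
the job is handed in; nothing more can be done
None
```

I seated the red 12 mm leaf on the spindle thread, held it there, returned it to its own rack slot and handed the job in at about 25 s of the 64 s. The hand-in gave no verdict.

- **On the thread:** I felt the leaf down in steps of 0.5 mm or less and yielded once, by 0.5 mm, when a groove side pushed back. It stopped with the tooth tips at about 73.9 mm against a nominal 74. I held it for 2.5 s with the wrist force reading a steady 5.4 N, about 6 to 7 N net of the load in hand. While pressed there was also about 2 N of sideways force, but in the wrist view the leaf sat within about 1 mm of the spindle's centreline.
- **Back in the rack:** I released it at its original height to within 0.1 mm. The wrist camera put it 1.3 mm from where it started, in line at the same 71.2°. The before and after scene crops of the rack look identical, with the black and wood leaves unmoved.
- **Check that disagreed:** the last top-camera reading put the red grip about 9 mm away. That view saw only 41 mm of the 56 mm grip, which I took to be partly hidden by the arm, so I relied on the wrist and scene views.
- **Bystanders:** the cup and jar read the same to within 1 mm in the top view. The brush was hidden from the top camera at the end, so I did not measure it; the arm passed well above it.

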